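Start the screw of the mount press and hold it started

TASK

The crank screw of the little bench press is resting loose on the thread of its nut ring. Take the crank by its round grip and turn it backward (anticlockwise seen from above) until the screw drops down into the thread, stop there, then turn it forward (clockwise) one full turn so that it is properly started. Finish while holding the grip firmly and still, not letting go; do not wind the screw forward before it has dropped, and leave the things round the press where they are.

Things in the scene. Friction and masses are not known exactly. Their poses are not given: they have to be found in the camera images.
- press: Fixed grey bench press: base 116 x 90 x 12 mm (x from -52 to 64 mm), a column at the back and an arm, top 83 mm above the desk, that carries the nut ring; a resin mount lies under the screw. Origin: on the desk, straight below the screw's upright axis; z up, x from the axis toward the column. Position and yaw vary.
- nut_ring: Fixed dark steel ring, 55 mm outside, 31 mm inside, 22 mm high, in the arm of the press, threaded inside (8 mm a turn). Origin on the screw's axis at the ring's underside, 63 mm above the desk; top 85 mm above the desk; z up. It is turned about z at random; where the thread drops cannot be seen on it.
- screw_hub (a point): Top of the small stud amid the crank, on the screw's axis; its height tells the depth. The screw (0.5 kg, right-hand, 8 mm a turn) only turns about and slides along that axis, resting on the nut's thread. Turned back 0.9 to 2.7 rad it rises to 59 mm above the nut ring's origin, then drops at once to 51 mm. One turn forward takes it to 43 mm. It stays where left; 2 N at the grip turns it.
- grip_mid (a point): Middle of the black upright crank grip, a sleeve 20 mm in diameter, 32 mm tall, 40 mm from the screw's axis, some 148 mm above the desk. It spins freely on a 7 mm pin and floats along it, 15 mm down or 19 mm up, on a light spring (0.15 N/mm): gripped and led round a level circle it turns the screw, the wrist not turning. Free below it: 16 mm to the crank arm; pin and cap stand 23 mm above.
- grip: The black sleeve itself; origin at the centre of its underside, 16 mm below grip_mid.
- mount_a: Bystander: resin mount, disc 30 mm in diameter, 19 mm high, loose on the desk; origin at the centre of its underside.
- mount_b: Bystander: resin mount, disc 30 mm in diameter, 16 mm high, loose on the desk; origin at the centre of its underside.
- loupe: Bystander: black stand loupe, 40 mm in diameter, 36 mm high, loose on the desk; origin at the centre of its underside.
- clamp_ring: Bystander: black adapter ring, 48 mm in diameter, 12 mm high, loose on the desk; origin at the centre of its underside.
Things that resemble listed ones, but are neither listed nor needed, are in the scene too. There is more than one size of the press; the one meant has the size given above.

How it is judged:
By the outcome, as a careful person would: the job done as asked, in the order asked, and still so for the second after the job is handed in, while the arm keeps its last pose, push and grip.
It also fails if it takes over 48 s, if anything falls off the work surface, if the arm or the gripper's body presses on something with over 40 N, if the wrist force passes 120 N, or if a joint passes its speed limit or range.

ROBOT

A 6-joint arm with a two-finger parallel gripper is mounted at the origin on the work surface; the furniture and walls round the work are solid. World frame = base frame: x ahead of the robot, y to its left, z up, the work surface at z = 0. Lengths are in m, angles in rad, forces in N, time in s.
With the tool pointing down it reaches from about 0.4 to 0.825 m from the base axis. Payload 7 kg.
Tool frame: the origin (TCP) lies on the centre line of the jaws, within the pads' length; the fingertips stand tip_reach ahead of it and the grasp point (between the pads) is the TCP (tip_reach is the distance from the TCP to the fingertips, in m); z points along the fingers, y is the line along which they close (so a half turn about z gives the same grasp; the last joint's range is limited). The gripper opens to 88 mm and grips with 3 to 60 N. Pads are 19 mm wide; open, the fingers measure 130 mm over their backs; the gripper's body (78 mm by 193 mm) begins 47 mm behind the grasp point.
Start: joints at [1.596, 0.359, 0.012, 0, -1.224, -0.288], TCP at [0.175, 0.652, 0.246] pointing down, gripper open.
Joint ranges: [-3.07, 3.07], [-1.43, 2.12], [-1.02, 1.25], [-3.03, 1.67], [-3.05, -0], [-3.03, 3.03]. Speed limits (rad/s): [2.39, 2.39, 3.01, 3.14, 3.14, 3.14].

INTERFACE

Orientations are given as [roll, pitch, yaw] about the fixed x, y, z axes, in that order (R = Rz(yaw) Ry(pitch) Rx(roll)).
In Python, from station import get_state, grab_frame, calibration, job_done, find_in, mark_of, tip_reach gives the robot as it stands.
- The arm moves only by the shell command python3 -m handwheel 'ROWS' [OPENING] [FORCE]. ROWS is JSON, a list of rows, each an object with "delta_pos": the shift along the world's x, y, z in units of 30 mm (1.0 is 30 mm), a list of three; "dr": the turn, a rotation vector about the world's x, y, z in degrees, a list of three. In form: [{"delta_pos": [tx, ty, tz], "dr": [rx, ry, rz]}, ...]. A call has 1 to 10 rows; each row shifts and turns the commanded pose from where the row before left it; what a row does not reach is not made up. A row lasts 1/10 s, in which the tool goes at most 50 mm and 8.59 degrees, less where a joint would pass 70% of its speed; a pose out of reach is approached as far as the arm can. A call is refused whole if a number of a shift passes 1 or a number of a turn 8.59, either way. A call with a gripper value outside its range is refused whole. OPENING is the closure, from -1 (fully open) to 1 (shut), set as the call begins (- or left out, the last holds). The fingers move at their own pace and stop on an object; FORCE is the grip in N (left out, the last holds). Time passes only in rows, so rows that do not move let the fingers close. It gives the time, the measured TCP pose, the force, the opening and the grip force at its end, in the units of the state.
- get_state(): the state, without advancing time (a new reading comes with each control period).
- grab_frame(name): name is "scene" or "top" or "wrist"; returns the picture (480x640x3 uint8, red, green, blue); there is no depth.
- calibration(name): a dict with "fx", "fy", "cx", "cy" (pixels), "extrinsics" (4x4, takes a point from world to camera coordinates). Camera axes: x right, y down, z forward; pixel columns grow to the right and rows downward; lengths in m; the calibration is good to about 2 mm. The wrist camera is an equidistant fisheye: a pixel r from the principal point sees the ray r / f radians off the axis. A picture is of the moment at which its call begins: read the wrist's pose just before it. calibration takes no time and is no camera call; for the wrist camera it gives the pose at the moment of the call.
- job_done(): hands the job in; it is judged then, once.
Trained networks look in the newest picture that a camera, given by its name, has taken for a name from the list of things; names that differ only in an ending like _2 or _b are one class to them, and where a whole thing is asked for, a point or a joint stands for the part that bears it (a point fixed in the world has none). Each returns a list of dicts, best first, with "conf" (0 to 1); they miss things now and then, are a little off and sometimes report something else, mostly with a low value. They report only what shows in the picture. A call takes as long as a camera call. They do not tell look-alikes from the thing itself.
- find_in(camera, query): "location" ([column, row] in pixels, amid what is visible of it).
- mark_of(camera, query): "location" ([column, row] in pixels: a listed point, or the origin of a listed thing).
The state is a dict: "t": time; "q": joint angles; "qd": joint speeds; "joint_efforts": joint torques, N m; "eef_pos": TCP position; "ee_rot": TCP orientation; "force": force on the tool from outside, world axes, zero at the start; "moment": the same for the moment, N m; "width": finger opening in m; "gripper_force": force on a finger pad.
Only numpy, scipy, OpenCV 4.12 (cv2) and the standard library are available. Lean on these libraries where they do the work, as an engineer would, in place of code of your own. Each camera call takes 0.05 s, during which the arm holds its last target. There are 200 camera calls.

## Working session

There is one attempt and no reset: what is moved stays moved. The work goes in short steps, Python scripts to look and compute and a shell command to move; the robot and the scene stay as the last step left them, time stands still between calls to the robot, and variables do not carry over. Pictures are saved under pics/ and viewed, at most 10 in all, crops included, and the job is handed in when it is done.

```bash
mkdir -p pics; cat > h.py <<'E'
import numpy as np, cv2
from station import *
def shot(n,f):
    im=grab_frame(n); cv2.imwrite('pics/'+f,im[:,:,::-1].copy()); return im
def ray(n,px):
    c=calibration(n);E=np.array(c["extrinsics"]);x=(px[0]-c["cx"])/c["fx"];y=(px[1]-c["cy"])/c["fy"]
    if n=="wrist":
        r=np.hypot(x,y); d=np.array([x/r*np.sin(r),y/r*np.sin(r),np.cos(r)]) if r>0 else np.array([0,0,1.])
    else: d=np.array([x,y,1.])
    R=E[:3,:3]; o=-R.T@E[:3,3]; d=R.T@d; return o,d/np.linalg.norm(d)
def atz(n,px,z):
    o,d=ray(n,px); return o+d*(z-o[2])/d[2]
def tri(obs):
    A=np.zeros((3,3));b=np.zeros(3)
    for n,px in obs:
        o,d=ray(n,px);P=np.eye(3)-np.outer(d,d);A+=P;b+=P@o
    p=np.linalg.solve(A,b)
    res=[np.linalg.norm((np.eye(3)-np.outer(d,d))@(p-o)) for o,d in (ray(*q) for q in obs)]
    return p,res
E
python3 - <<'E'
from h import *
np.set_printoptions(precision=3,suppress=True)
a=shot('scene','s1.png');b=shot('top','t1.png')
print(tip_reach, get_state())
for c in('scene','top'):
    o,d=ray(c,(320,240));print(c,o,d)
    for q in('press','screw_hub','grip_mid','nut_ring'):
        for r in mark_of(c,q): print(c,q,np.round(r['location'],1),round(r['conf'],2))
E
```

```text
0.019 {'t': 0.1, 'q': array([ 1.596,  0.359,  0.011, -0.   , -1.224, -0.288]), 'qd': array([ 0.001, -0.001,  0.001,  0.001, -0.   , -0.001]), 'joint_efforts': array([ -0.001, -58.417,  29.375,   7.015,   0.01 ,  -0.   ]), 'eef_pos': array([0.175, 0.651, 0.245]), 'ee_rot': array([ 3.14 , -0.   , -0.263]), 'force': array([0.81 , 0.583, 0.808]), 'moment': array([ 0.026, -0.058, -0.01 ]), 'gripper_force': 0.0, 'width': 0.08760205182607551}
scene [-0.242  0.752  0.497] [ 0.726 -0.497 -0.476]
scene press [288.4 246.7] 0.81
scene press [417.  336.5] 0.76
scene screw_hub [425.4 240.9] 0.98
scene screw_hub [285.9 194.8] 0.8
scene grip_mid [298.2 182.5] 0.63
scene grip_mid [387.5 217. ] 0.6
scene nut_ring [287.7 223.8] 0.68
top [0.304 0.353 0.969] [ 0.07  -0.041 -0.997]
top press [318.1 169.6] 0.87
top press [330.5 338.6] 0.62
top screw_hub [319.5 158.2] 0.72
top screw_hub [339.4 358.8] 0.68
top grip_mid [345. 145.] 0.59
top grip_mid [309.3 329.4] 0.56
top nut_ring [319.9 165.3] 0.61
top nut_ring [335.9 207.9] 0.54
```

View pics/s1.png

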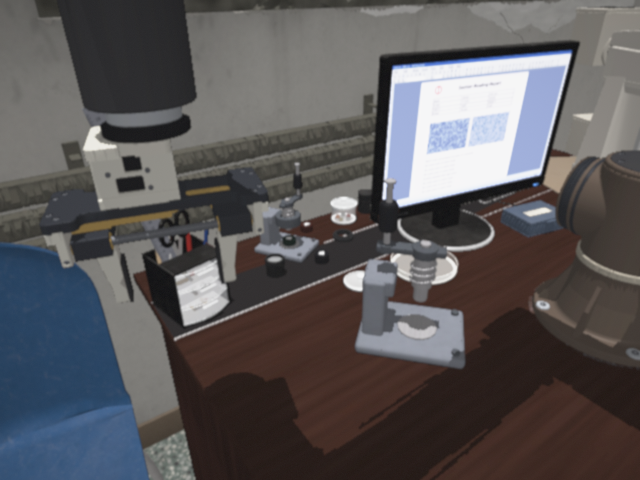

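View pics/t1.png

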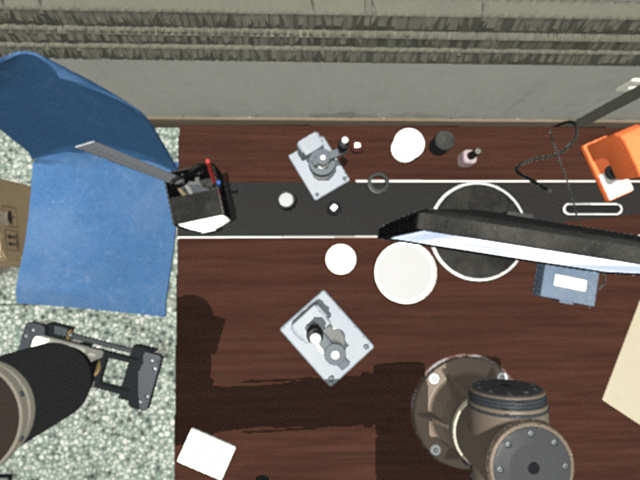

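```bash
python3 - <<'E'
from h import *
np.set_printoptions(precision=4,suppress=True)
for nm,s,t in [('hubA',(425.4,240.9),(339.4,358.8)),('hubB',(285.9,194.8),(319.5,158.2)),('gripA',(387.5,217),(309.3,329.4)),('gripB',(298.2,182.5),(345,145)),('pressA',(417,336.5),(330.5,338.6)),('pressB',(288.4,246.7),(318.1,169.6))]:
    print(nm,*tri([('scene',s),('top',t)]))
E
```

```text
hubA [0.1523 0.2908 0.1763] [np.float64(0.004274034601277383), np.float64(0.004274034601277376)]
hubB [0.5184 0.3175 0.1317] [np.float64(0.001438384024773938), np.float64(0.0014383840247740435)]
gripA [0.2013 0.3365 0.2081] [np.float64(0.005904127347390055), np.float64(0.005904127347390004)]
gripB [0.5426 0.2702 0.1402] [np.float64(0.00014175480449362066), np.float64(0.00014175480449354214)]
pressA [ 0.1562  0.2905 -0.0059] [np.float64(0.001632793848323667), np.float64(0.0016327938483237097)]
pressB [0.5251 0.3149 0.005 ] [np.float64(0.002244668219853445), np.float64(0.00224466821985347)]
```

```bash
python3 - <<'E'
from h import *
np.set_printoptions(precision=4,suppress=True)
a=cv2.imread('pics/t1.png')[115:215,270:400]; b=cv2.imread('pics/s1.png')[150:270,240:370]
cv2.imwrite('pics/c1.png',np.hstack([cv2.resize(a,(400,400*100//130),interpolation=2),cv2.resize(b,(400,400*120//130),interpolation=2)[:307]]))
cs=[(289,160),(316,198),(349,180)]
P=[atz('top',c,.012) for c in cs]; print(P,np.linalg.norm(P[0]-P[1]),np.linalg.norm(P[1]-P[2]))
print('hub',atz('top',(319.5,158.2),.12),atz('scene',(285.9,194.8),.12));print('grip',atz('top',(345,145),.148),atz('scene',(298.2,182.5),.148))
print('big base',[atz('top',c,.012) for c in [(322,291),(282,330),(331,384)]])
print('mon TL',tri([('scene',(380,58)),('top',(383,233))]),'BL',[atz('scene',(373,210),z) for z in(.05,.1)])
print('axis',ray('top',(320,240)))
E
```

```text
[array([0.5458, 0.3803, 0.012 ]), array([0.4622, 0.322 , 0.012 ]), array([0.5019, 0.2496, 0.012 ])] 0.10190883846302791 0.08253950946287339
hub [0.5222 0.3182 0.12  ] [0.5416 0.3025 0.12  ]
grip [0.5404 0.2711 0.148 ] [0.5253 0.2807 0.148 ]
big base [array([0.2611, 0.3102, 0.012 ]), array([0.1793, 0.3959, 0.012 ]), array([0.065 , 0.2925, 0.012 ])]
mon TL (array([0.3456, 0.2416, 0.4054]), [np.float64(0.00973108312189797), np.float64(0.009731083121898033)]) BL [array([0.4874, 0.1022, 0.05  ]), array([0.4058, 0.175 , 0.1   ])]
axis (array([0.3038, 0.353 , 0.9694]), array([ 0.0697, -0.0408, -0.9967]))
```

View pics/c1.png

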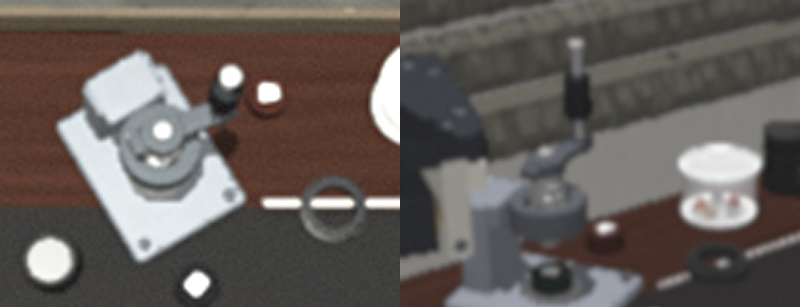

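Two presses could be meant: the big one (hub at top px 339,359; base about 150x118 mm, out of reach) and the small one (hub at top px 320,158; grip at 344,145; base near 116x90, hub and grip heights fit). I choose the small one. The crop shows its grip at crop px (228,85), with a white pin cap. The monitor's left end lies near the arm's path, so I go high first.

```bash
python3 -m handwheel '[{"delta_pos":[0.3,-0.3,0.8],"dr":[0,0,0]},{"delta_pos":[0.8,-0.8,0.8],"dr":[0,0,0]},{"delta_pos":[1,-1,0.8],"dr":[0,0,0]},{"delta_pos":[1,-1,0.6],"dr":[0,0,0]},{"delta_pos":[1,-1,0],"dr":[0,0,0]},{"delta_pos":[1,-1,0],"dr":[0,0,0]},{"delta_pos":[1,-1,0],"dr":[0,0,0]},{"delta_pos":[1,-1,0],"dr":[0,0,0]},{"delta_pos":[0.9,-0.9,0],"dr":[0,0,0]},{"delta_pos":[0,0,0],"dr":[0,0,0]}]' -1 10
python3 - <<'E'
from h import *
np.set_printoptions(precision=4,suppress=True)
s=get_state();print(s['q'],s['eef_pos'],s['ee_rot'],s['force'])
t=shot('top','t2.png');sc=shot('scene','s2.png');w=shot('wrist','w2.png')
cv2.imwrite('pics/m2.png',np.vstack([np.hstack([cv2.resize(i[:,:,::-1],(400,300)) for i in(t,sc)]),np.hstack([cv2.resize(w[:,:,::-1],(400,300)),np.zeros((300,400,3),np.uint8)])]))
for c in('wrist','top','scene'):
    for q in('screw_hub','grip_mid','nut_ring','press'):
        for r in mark_of(c,q):
            p=np.array(r['location']); print(c,q,p.round(1),round(r['conf'],2),atz(c,p,{'screw_hub':.12,'grip_mid':.148,'nut_ring':.063,'press':0}[q]))
E
```

```text
t: 1.5
eef_pos: [0.4177, 0.4088, 0.336]
ee_rot: [-3.141, -0.001, -0.266]
force: [0.3, -0.1, -0.6]
width: 0.0876
gripper_force: 0.0
[ 1.1093  0.1648 -0.0467  0.0005 -1.3591  0.1949] [0.4177 0.4088 0.336 ] [-3.1415 -0.0005 -0.2665] [ 0.2579 -0.0822 -0.5721]
wrist screw_hub [389.7  79. ] 0.9 [0.522  0.3152 0.12  ]
wrist grip_mid [435.   51.7] 0.74 [0.5363 0.2742 0.148 ]
wrist nut_ring [376.8  82.5] 0.91 [0.5255 0.3186 0.063 ]
wrist press [373.5  88.2] 0.93 [0.5242 0.3135 0.    ]
top screw_hub [319.1 157.9] 0.75 [0.5228 0.319  0.12  ]
top screw_hub [340.  355.5] 0.62 [0.1445 0.2819 0.12  ]
top grip_mid [346.4 146.2] 0.58 [0.5382 0.2685 0.148 ]
top grip_mid [311.1 327.6] 0.55 [0.2007 0.3367 0.148 ]
top nut_ring [322.2 165.6] 0.67 [0.5214 0.3104 0.063 ]
top press [328.5 340.4] 0.83 [0.1544 0.2964 0.    ]
top press [317.3 170.3] 0.64 [0.5259 0.3183 0.    ]
scene screw_hub [286.8 196.3] 0.94 [0.5335 0.3052 0.12  ]
scene screw_hub [425.1 243. ] 0.66 [0.2187 0.2207 0.12  ]
scene grip_mid [388.2 214.3] 0.89 [0.2975 0.2351 0.148 ]
scene grip_mid [298.3 180.6] 0.62 [0.5345 0.2746 0.148 ]
scene grip_mid [289.4 247.7] 0.49 [0.2974 0.4413 0.148 ]
scene grip_mid [288.4 195.6] 0.48 [0.477  0.3341 0.148 ]
scene nut_ring [289.3 223. ] 0.89 [0.5215 0.3092 0.063 ]
scene press [414.7 333.3] 0.71 [0.1585 0.2918 0.    ]
```

View pics/m2.png

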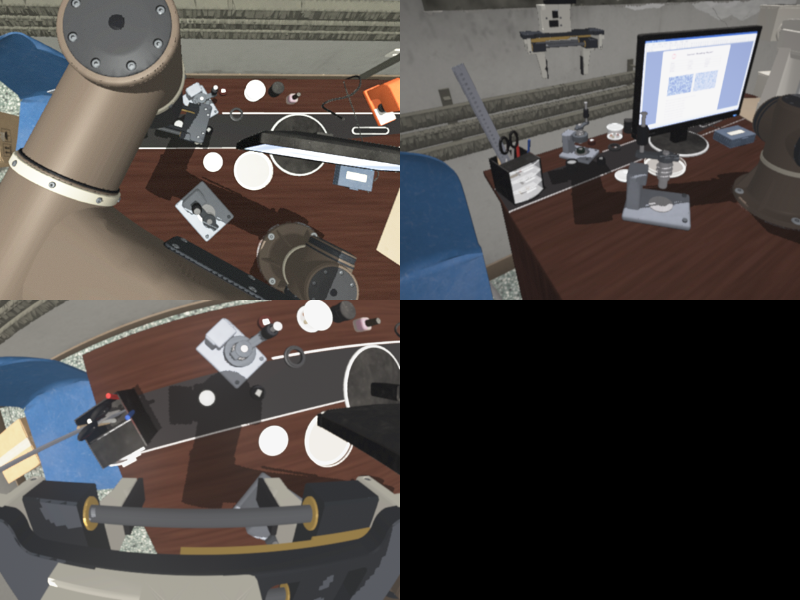

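The montage shows the forearm passing high over the monitor. The wrist view shows the small press at (235,345) with its hub at (244,349) and its grip at (275,327). I move closer for a second fix.

```bash
python3 -m handwheel '[{"delta_pos":[0.6,-0.8,-0.2],"dr":[0,0,0]},{"delta_pos":[0.8,-1,-0.4],"dr":[0,0,0]},{"delta_pos":[0.8,-1,-0.4],"dr":[0,0,0]},{"delta_pos":[0.6,-0.8,-0.3],"dr":[0,0,0]},{"delta_pos":[0,0,0],"dr":[0,0,0]},{"delta_pos":[0,0,0],"dr":[0,0,0]}]' -1 10
cat > look.py <<'E'
from h import *
import sys
np.set_printoptions(precision=4,suppress=True)
s=get_state();print(s['q'],s['eef_pos'],s['ee_rot'],s['force'])
w=shot('wrist',sys.argv[1])
for q in('screw_hub','grip_mid','nut_ring','grip','press'):
        for r in mark_of('wrist',q)[:2]:
            p=np.array(r['location']); print(q,p.round(1),round(r['conf'],2),atz('wrist',p,{'screw_hub':.12,'grip_mid':.148,'nut_ring':.063,'grip':.132,'press':0}[q]))
E
python3 look.py w3.png
```

```text
t: 2.85
eef_pos: [0.4997, 0.3032, 0.2964]
ee_rot: [3.141, 0.0, -0.264]
force: [-0.4, 0.3, 0.1]
width: 0.0876
gripper_force: 0.0
[ 0.8797  0.1818 -0.1137  0.0001 -1.2756  0.4266] [0.4997 0.3032 0.2964] [ 3.1413  0.0001 -0.2645] [-0.43    0.3495  0.1432]
screw_hub [300.7 195.3] 0.66 [0.5252 0.3144 0.12  ]
grip_mid [339.5 172.6] 0.8 [0.5393 0.278  0.148 ]
grip_mid [344.8 240.2] 0.45 [0.4849 0.2874 0.148 ]
nut_ring [304.5 186.7] 0.81 [0.523  0.3145 0.063 ]
grip [341.1 169.2] 0.68 [0.5394 0.2758 0.132 ]
press [306.1 177.5] 0.87 [0.5237 0.3149 0.    ]
press [381.5 406.1] 0.69 [0.1556 0.297  0.    ]
```

View pics/w3.png

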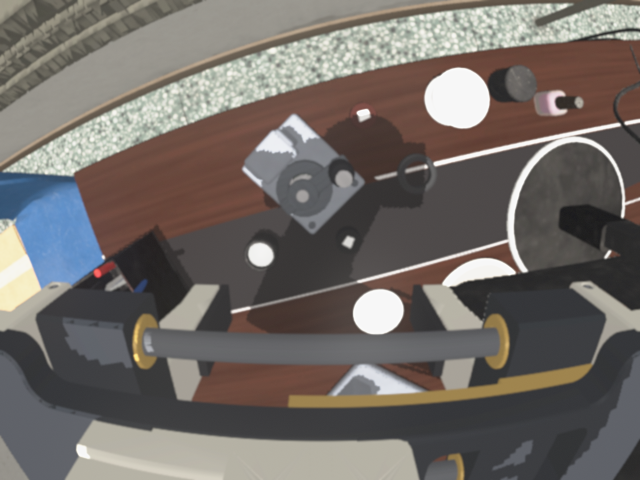

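The wrist view shows the hub at (301,195) and the grip at (342,174). Averaged, the hub is at (0.524,0.315) and the grip at (0.539,0.277), 40.6 mm apart as it must be. I go above the grip.

```bash
python3 -m handwheel '[{"delta_pos":[0.4,-0.3,-0.6],"dr":[0,0,0]},{"delta_pos":[0.5,-0.3,-0.8],"dr":[0,0,0]},{"delta_pos":[0.4,-0.27,-0.8],"dr":[0,0,0]},{"delta_pos":[0,0,-0.4],"dr":[0,0,0]},{"delta_pos":[0,0,0],"dr":[0,0,0]},{"delta_pos":[0,0,0],"dr":[0,0,0]}]' -1 10
python3 look.py w4.png
```

```text
t: 3.75
eef_pos: [0.5383, 0.2784, 0.2194]
ee_rot: [-3.141, -0.001, -0.262]
force: [0.4, 0.1, -0.5]
width: 0.0879
gripper_force: 0.0
[ 0.7995  0.2639 -0.1851  0.0004 -1.1212  0.5092] [0.5383 0.2784 0.2194] [-3.1412 -0.0006 -0.2619] [ 0.4486  0.1416 -0.4978]
screw_hub [277.9 276.5] 0.72 [0.5265 0.3123 0.12  ]
grip_mid [326.4 259.5] 0.97 [0.5402 0.2739 0.148 ]
nut_ring [286.1 250.5] 0.88 [0.5258 0.3115 0.063 ]
grip [320.6 249.6] 0.58 [0.5419 0.2768 0.132 ]
press [289.6 227.6] 0.66 [0.5286 0.3124 0.    ]
press [417.5 224.5] 0.26 [0.4983 0.186  0.    ]
```

View pics/w4.png

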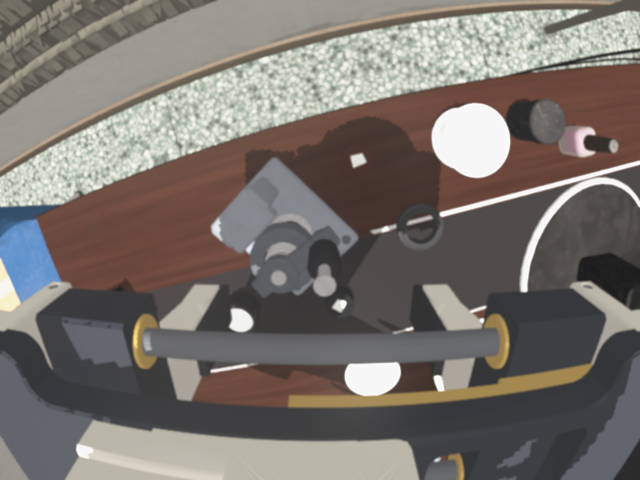

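The wrist view shows the sleeve at (325,260) and its pin cap at (325,285), midway between the fingers. I descend and close.

```bash
python3 -m handwheel '[{"delta_pos":[0.05,-0.07,-0.5],"dr":[0,0,0]},{"delta_pos":[0,0,-0.6],"dr":[0,0,0]},{"delta_pos":[0,0,-0.6],"dr":[0,0,0]},{"delta_pos":[0,0,-0.5],"dr":[0,0,0]},{"delta_pos":[0,0,-0.1],"dr":[0,0,0]},{"delta_pos":[0,0,0],"dr":[0,0,0]}]' -1 20
python3 look.py w5.png
python3 -m handwheel '[{"delta_pos":[0,0,0],"dr":[0,0,0]},{"delta_pos":[0,0,0],"dr":[0,0,0]},{"delta_pos":[0,0,0],"dr":[0,0,0]},{"delta_pos":[0,0,0],"dr":[0,0,0]},{"delta_pos":[0,0,0],"dr":[0,0,0]},{"delta_pos":[0,0,0],"dr":[0,0,0]}]' 1 20
python3 look.py w6.png
```

```text
t: 4.65
eef_pos: [0.5398, 0.2756, 0.1496]
ee_rot: [3.141, 0.0, -0.263]
force: [0.1, -0.1, 0.0]
width: 0.0876
gripper_force: 0.0
[ 0.7941  0.3241 -0.2724  0.0002 -0.9747  0.514 ] [0.5398 0.2756 0.1496] [ 3.1411  0.0001 -0.2626] [ 0.1126 -0.1412  0.0205]
screw_hub [260.9 332.1] 0.96 [0.526  0.3123 0.12  ]
screw_hub [322.9 300.8] 0.67 [0.5359 0.2754 0.12  ]
grip_mid [322.1 322.6] 0.63 [0.5394 0.275  0.148 ]
nut_ring [275.4 289.2] 0.75 [0.5245 0.3112 0.063 ]
grip [319.  303.5] 0.64 [0.5408 0.276  0.132 ]
press [282.1 255.1] 0.69 [0.5264 0.312  0.    ]
t: 5.55
eef_pos: [0.5399, 0.2756, 0.1495]
ee_rot: [3.142, 0.0, -0.263]
force: [0.3, 0.2, -0.1]
width: 0.0452
gripper_force: 0.0
[ 0.794   0.324  -0.2727  0.     -0.9741  0.5141] [0.5399 0.2756 0.1495] [ 3.1415  0.     -0.2628] [ 0.2607  0.1944 -0.0817]
screw_hub [261.2 333.4] 0.65 [0.5252 0.3117 0.12  ]
screw_hub [338.4 335.2] 0.22 [0.5139 0.2723 0.12  ]
grip_mid [321.  323.2] 0.63 [0.5394 0.275  0.148 ]
grip_mid [317.8 303.1] 0.32 [0.5492 0.2737 0.148 ]
nut_ring [274.2 289.1] 0.75 [0.5247 0.3112 0.063 ]
grip [320.7 305.1] 0.9 [0.5399 0.2749 0.132 ]
press [283.1 254. ] 0.81 [0.527  0.3104 0.    ]
```

View pics/w6.png

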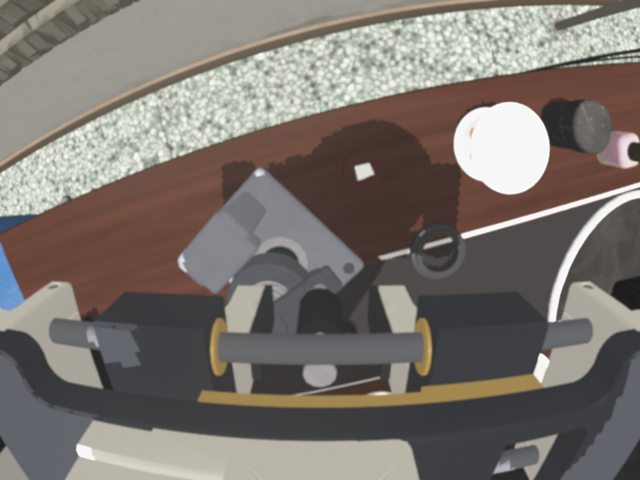

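The view shows the black sleeve at (320,320) centred between the fingers, which are still closing. I finish the grip.

```bash
python3 -m handwheel '[{"delta_pos":[0,0,0],"dr":[0,0,0]},{"delta_pos":[0,0,0],"dr":[0,0,0]},{"delta_pos":[0,0,0],"dr":[0,0,0]},{"delta_pos":[0,0,0],"dr":[0,0,0]},{"delta_pos":[0,0,0],"dr":[0,0,0]}]' 1 30
cat > arc.py <<'E'
import sys,numpy as np
from station import get_state
# arc.py startdeg enddeg n cx cy r : rows (units 30mm) from the current TCP round the circle
a0,a1,n,cx,cy,r=map(float,sys.argv[1:7]);p=get_state()['eef_pos'][:2]
P=[p]+[np.array([cx,cy])+r*np.array([np.cos(a),np.sin(a)]) for a in np.radians(np.linspace(a0,a1,int(n)+1)[1:])]
print((np.diff(P,axis=0)/.03).round(2).tolist())
E
python3 arc.py -69 -9 10 .5255 .312 .040; python3 -c "
from station import get_state as g
print(g())"
```

```text
t: 6.35
eef_pos: [0.5399, 0.2758, 0.1496]
ee_rot: [-3.141, -0.0, -0.263]
force: [-1.3, 0.8, -0.4]
width: 0.0194
gripper_force: 30.0
[[0.13, 0.02], [0.12, 0.07], [0.11, 0.08], [0.1, 0.09], [0.09, 0.1], [0.08, 0.11], [0.07, 0.12], [0.06, 0.13], [0.04, 0.13], [0.03, 0.14]]
{'t': 6.35, 'q': array([ 7.94093867e-01,  3.23966873e-01, -2.72615167e-01, -1.27178777e-04,
       -9.74003040e-01,  5.14021253e-01]), 'qd': array([ 6.87169734e-04,  9.07469445e-05,  5.08871552e-04,  1.35627129e-03,
        2.09469703e-03, -3.38845143e-05]), 'joint_efforts': array([-1.15173843e+00, -5.20473468e+01,  2.53617311e+01,  6.56515181e+00,
       -2.17997613e-01, -3.19611163e-04]), 'eef_pos': array([0.53986703, 0.27575663, 0.14958474]), 'ee_rot': array([-3.14135698e+00, -1.22502566e-05, -2.62752671e-01]), 'force': array([-1.30948674,  0.80919799, -0.3644869 ]), 'moment': array([ 0.66581476,  0.28263091, -0.05386773]), 'gripper_force': 29.999922215938568, 'width': 0.019390661705414945}
```

```bash
python3 -m handwheel '[{"delta_pos":[0.13,0.05,0],"dr":[0,0,0]},{"delta_pos":[0.12,0.07,0],"dr":[0,0,0]},{"delta_pos":[0.11,0.08,0],"dr":[0,0,0]},{"delta_pos":[0.1,0.09,0],"dr":[0,0,0]},{"delta_pos":[0.09,0.1,0],"dr":[0,0,0]},{"delta_pos":[0.08,0.11,0],"dr":[0,0,0]},{"delta_pos":[0.07,0.12,0],"dr":[0,0,0]}]' 1 30
cat > hub.py <<'E'
from h import *
from scipy.optimize import minimize_scalar
np.set_printoptions(precision=4,suppress=True)
HX,HY=.5255,.312
import sys
if len(sys.argv)>1: HX,HY=map(float,sys.argv[1:3])
s=get_state();e=s['eef_pos'];d=e[:2]-[HX,HY]
print('tcp',e,'r %.4f ang %.1f'%(np.hypot(*d),np.degrees(np.arctan2(d[1],d[0]))),'F',s['force'].round(2),s['width'],s['gripper_force'])
u=d/np.hypot(*d);f=s['force'];print('F rad %.2f tan %.2f'%(f[:2]@u,f[:2]@[-u[1],u[0]]))
for c in('wrist','scene'):
    grab_frame(c)
    for r in mark_of(c,'screw_hub')[:2]:
        o,v=ray(c,r['location']); # z of the ray's nearest point to the axis
        A=np.array([HX,HY])-o[:2];t=A@v[:2]/(v[:2]@v[:2]);p=o+t*v
        print(c,np.round(r['location'],1),round(r['conf'],2),'z on axis %.4f'%p[2],'miss %.4f'%np.hypot(p[0]-HX,p[1]-HY),'at .12:',(o+v*(.12-o[2])/v[2])[:2])
E
python3 hub.py
```

```text
t: 7.05
eef_pos: [0.5599, 0.2934, 0.1488]
ee_rot: [3.139, 0.002, -0.263]
force: [-5.5, -2.0, -0.1]
width: 0.0189
gripper_force: 30.0
tcp [0.5599 0.2934 0.1488] r 0.0391 ang -28.4 F [-5.55 -2.05 -0.12] 0.01893943452193728 30.000119805336
F rad -3.91 tan -4.44
wrist [303.6 355.9] 0.66 z on axis 0.1188 miss 0.0007 at .12: [0.5265 0.3124]
scene [286.6 195.4] 0.94 z on axis 0.1264 miss 0.0016 at .12: [0.5379 0.303 ]
scene [427.4 243.6] 0.83 z on axis 0.0495 miss 0.2963 at .12: [0.215  0.2191]
```

```bash
cat >> hub.py <<'E'
    if c=='wrist':
        r=mark_of(c,'screw_hub'); 
        if r and r[0]['conf']>.5:
            o,v=ray(c,r[0]['location']);A=np.array([HX,HY])-o[:2];t=A@v[:2]/(v[:2]@v[:2]);Z=(o+t*v)[2]
        else: Z=0
print('Z',round(Z,4)); sys.exit(0 if Z>.1165 else 1)
E
python3 -m handwheel '[{"delta_pos":[0.04,0.127,0],"dr":[0,0,0]},{"delta_pos":[0.043,0.132,0],"dr":[0,0,0]}]' 1 30 >/dev/null; python3 hub.py && python3 -m handwheel '[{"delta_pos":[0.029,0.135,0],"dr":[0,0,0]},{"delta_pos":[0.014,0.138,0],"dr":[0,0,0]}]' 1 30 >/dev/null && python3 hub.py && python3 -m handwheel '[{"delta_pos":[0,0.138,0],"dr":[0,0,0]},{"delta_pos":[-0.014,0.138,0],"dr":[0,0,0]}]' 1 30 >/dev/null && python3 hub.py
```

```text
tcp [0.5632 0.3014 0.1494] r 0.0392 ang -15.7 F [-3.61 -2.31 -0.18] 0.01920097921577993 30.000030398368835
F rad -2.84 tan -3.20
wrist [318.7 360. ] 0.74 z on axis 0.1218 miss 0.0012 at .12: [0.5246 0.3135]
wrist [396.2 188.1] 0.29 z on axis 0.0052 miss 0.0944 at .12: [0.6062 0.2542]
scene [426.5 243. ] 0.91 z on axis 0.0503 miss 0.2944 at .12: [0.2173 0.2187]
scene [286.3 195.7] 0.7 z on axis 0.1257 miss 0.0009 at .12: [0.5369 0.3044]
Z 0.1218
tcp [0.5648 0.3097 0.1496] r 0.0393 ang -3.4 F [-0.95 -3.89  1.07] 0.019223002729539123 30.000085830688477
F rad -0.72 tan -3.94
scene [285.7 193.3] 0.8 z on axis 0.1312 miss 0.0001 at .12: [0.549  0.2986]
scene [425.4 242.2] 0.8 z on axis 0.0514 miss 0.2921 at .12: [0.2204 0.2182]
Z 0
```

```bash
cat > hub.py <<'E'
from h import *
import sys
np.set_printoptions(precision=4,suppress=True)
HX,HY=.5252,.312
s=get_state();e=s['eef_pos'];d=e[:2]-[HX,HY];u=d/np.hypot(*d);f=s['force']
print('t %.2f'%s['t'],'tcp',e,'r %.4f ang %.1f'%(np.hypot(*d),np.degrees(np.arctan2(d[1],d[0]))),'Frad %.2f tan %.2f z %.2f'%(f[:2]@u,f[:2]@[-u[1],u[0]],f[2]),'w %.4f'%s['width'])
Z=[]
for c,off in(('wrist',0),('scene',.006),('top',0)):
    grab_frame(c)
    for r in mark_of(c,'screw_hub'):
        o,v=ray(c,r['location']);A=np.array([HX,HY])-o[:2];t=A@v[:2]/(v[:2]@v[:2]);p=o+t*v
        m=np.hypot(p[0]-HX,p[1]-HY)
        if m<.008 and .09<p[2]<.15:
            z=p[2]-off; print('  ',c,'conf %.2f z %.4f miss %.4f'%(r['conf'],z,m))
            if c!='top': Z.append(z)
ok=len(Z)>0 and min(Z)>.1165
sys.exit(0 if ok else 1)
E
python3 hub.py && python3 -m handwheel '[{"delta_pos":[0,0.138,0],"dr":[0,0,0]},{"delta_pos":[-0.014,0.138,0],"dr":[0,0,0]}]' 1 30 >/dev/null && python3 hub.py && python3 -m handwheel '[{"delta_pos":[-0.029,0.135,0],"dr":[0,0,0]},{"delta_pos":[-0.043,0.132,0],"dr":[0,0,0]}]' 1 30 >/dev/null && python3 hub.py && python3 -m handwheel '[{"delta_pos":[-0.056,0.127,0],"dr":[0,0,0]},{"delta_pos":[-0.069,0.12,0],"dr":[0,0,0]}]' 1 30 >/dev/null && python3 hub.py
```

```text
t 8.15 tcp [0.5648 0.3107 0.1496] r 0.0396 ang -1.9 Frad -1.47 tan 0.12 z 0.37 w 0.0193
   wrist conf 0.59 z 0.1207 miss 0.0008
   scene conf 0.91 z 0.1142 miss 0.0045
   top conf 0.82 z 0.1062 miss 0.0047
```

```bash
sed -i 's/^ok=.*/ok=len(Z)>0 and np.mean(Z)>.1165/' hub.py
python3 -m handwheel '[{"delta_pos":[0,0.138,0],"dr":[0,0,0]},{"delta_pos":[-0.014,0.138,0],"dr":[0,0,0]}]' 1 30 >/dev/null && python3 hub.py && python3 -m handwheel '[{"delta_pos":[-0.029,0.135,0],"dr":[0,0,0]},{"delta_pos":[-0.043,0.132,0],"dr":[0,0,0]}]' 1 30 >/dev/null && python3 hub.py && python3 -m handwheel '[{"delta_pos":[-0.056,0.127,0],"dr":[0,0,0]},{"delta_pos":[-0.069,0.12,0],"dr":[0,0,0]}]' 1 30 >/dev/null && python3 hub.py
```

```text
t 8.65 tcp [0.5645 0.3179 0.1496] r 0.0398 ang 8.6 Frad -0.33 tan -2.31 z -0.66 w 0.0195
   wrist conf 0.85 z 0.1203 miss 0.0028
   scene conf 0.56 z 0.1187 miss 0.0053
t 9.15 tcp [0.5625 0.3262 0.1497] r 0.0399 ang 20.9 Frad 2.43 tan -3.63 z -0.94 w 0.0192
   scene conf 0.93 z 0.1087 miss 0.0022
   top conf 0.71 z 0.0940 miss 0.0054
```

```bash
python3 hub.py; python3 - <<'E'
from h import *
w=shot('wrist','w7.png'); sc=shot('scene','s7.png')
a=cv2.imread('pics/s1.png')[160:260,240:340]; b=cv2.imread('pics/s7.png')[160:260,240:340]
c=cv2.imread('pics/w7.png')[230:430,200:440]
cv2.imwrite('pics/m7.png',np.hstack([cv2.resize(a,(270,270),interpolation=2),cv2.resize(b,(270,270),interpolation=2),cv2.resize(c,(256,270))]))
E
```

```text
t 9.45 tcp [0.5623 0.3269 0.1497] r 0.0400 ang 21.9 Frad 1.96 tan 0.32 z -0.89 w 0.0196
   scene conf 0.70 z 0.1122 miss 0.0050
   top conf 0.70 z 0.0955 miss 0.0057
```

View pics/m7.png

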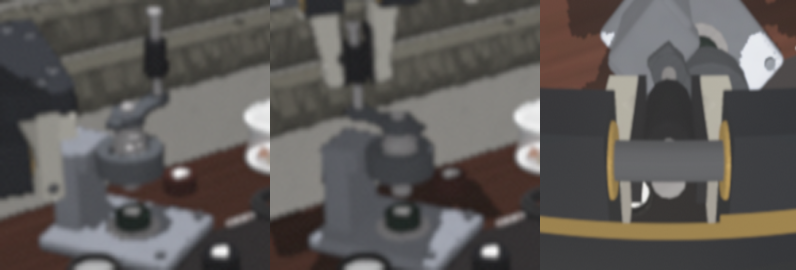

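The crop shows the crank sunk close to the ring, the screw end now protruding below the ring at (402,188), and more pin bare under the sleeve. With fz at -0.9 N as well, the screw has dropped. Now the forward turn.

```bash
python3 arc.py 21 -69 10 .5252 .3125 .0398;python3 arc.py -69 -159 10 .5252 .3125 .0398;python3 arc.py -159 -249 10 .5252 .3125 .0398;python3 arc.py -249 -339 10 .5252 .3125 .0398
```

```text
[[0.06, -0.2], [0.03, -0.21], [-0.01, -0.21], [-0.04, -0.2], [-0.07, -0.2], [-0.1, -0.18], [-0.13, -0.17], [-0.15, -0.14], [-0.17, -0.12], [-0.19, -0.09]]
[[-0.96, -1.78], [-0.21, -0.03], [-0.21, 0.01], [-0.2, 0.04], [-0.2, 0.07], [-0.18, 0.1], [-0.17, 0.13], [-0.14, 0.15], [-0.12, 0.17], [-0.09, 0.19]]
[[-2.53, -0.75], [-0.03, 0.21], [0.01, 0.21], [0.04, 0.2], [0.07, 0.2], [0.1, 0.18], [0.13, 0.17], [0.15, 0.14], [0.17, 0.12], [0.19, 0.09]]
[[-1.51, 0.82], [0.21, 0.03], [0.21, -0.01], [0.2, -0.04], [0.2, -0.07], [0.18, -0.1], [0.17, -0.13], [0.14, -0.15], [0.12, -0.17], [0.09, -0.19]]
```

```bash
python3 -m handwheel '[{"delta_pos":[0.06,-0.2,-0.01],"dr":[0,0,0]},{"delta_pos":[0.03,-0.21,-0.01],"dr":[0,0,0]},{"delta_pos":[-0.01,-0.21,-0.01],"dr":[0,0,0]},{"delta_pos":[-0.04,-0.2,-0.01],"dr":[0,0,0]},{"delta_pos":[-0.07,-0.2,-0.01],"dr":[0,0,0]},{"delta_pos":[-0.1,-0.18,-0.01],"dr":[0,0,0]},{"delta_pos":[-0.13,-0.17,-0.01],"dr":[0,0,0]},{"delta_pos":[-0.15,-0.14,-0.01],"dr":[0,0,0]},{"delta_pos":[-0.17,-0.12,-0.01],"dr":[0,0,0]},{"delta_pos":[-0.19,-0.09,-0.01],"dr":[0,0,0]}]' 1 40 >/dev/null; python3 hub.py; python3 arc.py -69 -159 10 .5252 .3125 .0398
```

```text
t 10.85 tcp [0.5389 0.2753 0.1469] r 0.0392 ang -69.5 Frad -7.00 tan 3.78 z -0.16 w 0.0193
   scene conf 0.84 z 0.1070 miss 0.0009
[[-0.15, -0.04], [-0.21, -0.03], [-0.21, 0.01], [-0.2, 0.04], [-0.2, 0.07], [-0.18, 0.1], [-0.17, 0.13], [-0.14, 0.15], [-0.12, 0.17], [-0.09, 0.19]]
```

```bash
python3 -m handwheel '[{"delta_pos":[-0.2,-0.03,-0.01],"dr":[0,0,0]},{"delta_pos":[-0.21,-0.01,-0.01],"dr":[0,0,0]},{"delta_pos":[-0.21,0.02,-0.01],"dr":[0,0,0]},{"delta_pos":[-0.2,0.04,-0.01],"dr":[0,0,0]},{"delta_pos":[-0.2,0.07,-0.01],"dr":[0,0,0]},{"delta_pos":[-0.18,0.1,-0.01],"dr":[0,0,0]},{"delta_pos":[-0.17,0.13,-0.01],"dr":[0,0,0]},{"delta_pos":[-0.14,0.15,-0.01],"dr":[0,0,0]},{"delta_pos":[-0.12,0.17,-0.01],"dr":[0,0,0]},{"delta_pos":[-0.09,0.19,-0.01],"dr":[0,0,0]}]' 1 40 >/dev/null; python3 hub.py; python3 arc.py -159 -249 10 .5252 .313 .0398
```

```text
t 12.15 tcp [0.4869 0.3001 0.1434] r 0.0401 ang -162.8 Frad -1.81 tan 3.83 z -0.40 w 0.0196
   wrist conf 0.59 z 0.1122 miss 0.0009
   scene conf 0.81 z 0.1049 miss 0.0041
[[-0.02, 0.15], [-0.03, 0.21], [0.01, 0.21], [0.04, 0.2], [0.07, 0.2], [0.1, 0.18], [0.13, 0.17], [0.15, 0.14], [0.17, 0.12], [0.19, 0.09]]
```

```bash
python3 -m handwheel '[{"delta_pos":[-0.05,0.2,-0.01],"dr":[0,0,0]},{"delta_pos":[-0.02,0.21,-0.01],"dr":[0,0,0]},{"delta_pos":[0.01,0.21,-0.01],"dr":[0,0,0]},{"delta_pos":[0.04,0.2,-0.01],"dr":[0,0,0]},{"delta_pos":[0.07,0.2,-0.01],"dr":[0,0,0]},{"delta_pos":[0.1,0.18,-0.01],"dr":[0,0,0]},{"delta_pos":[0.13,0.17,-0.01],"dr":[0,0,0]},{"delta_pos":[0.15,0.14,-0.01],"dr":[0,0,0]},{"delta_pos":[0.17,0.12,-0.01],"dr":[0,0,0]},{"delta_pos":[0.19,0.09,-0.01],"dr":[0,0,0]}]' 1 40 >/dev/null; python3 hub.py; python3 arc.py -249 -339 10 .5252 .313 .0398
```

```text
t 13.45 tcp [0.5113 0.3508 0.1402] r 0.0412 ang 109.7 Frad -7.49 tan 2.29 z -0.14 w 0.0194
   wrist conf 0.91 z 0.1036 miss 0.0011
   scene conf 0.68 z 0.1088 miss 0.0003
[[0.16, 0.03], [0.21, 0.03], [0.21, -0.01], [0.2, -0.04], [0.2, -0.07], [0.18, -0.1], [0.17, -0.13], [0.14, -0.15], [0.12, -0.17], [0.09, -0.19]]
```

```bash
python3 -m handwheel '[{"delta_pos":[0.19,0.02,-0.01],"dr":[0,0,0]},{"delta_pos":[0.21,0.01,-0.01],"dr":[0,0,0]},{"delta_pos":[0.21,-0.02,-0.01],"dr":[0,0,0]},{"delta_pos":[0.2,-0.04,-0.01],"dr":[0,0,0]},{"delta_pos":[0.2,-0.07,-0.01],"dr":[0,0,0]},{"delta_pos":[0.18,-0.1,-0.01],"dr":[0,0,0]},{"delta_pos":[0.17,-0.13,-0.01],"dr":[0,0,0]},{"delta_pos":[0.14,-0.15,-0.01],"dr":[0,0,0]},{"delta_pos":[0.12,-0.17,-0.01],"dr":[0,0,0]},{"delta_pos":[0.09,-0.19,-0.01],"dr":[0,0,0]}]' 1 40 >/dev/null; python3 hub.py; python3 arc.py 21 15 1 .5252 .3125 .0398
```

```text
t 14.75 tcp [0.5628 0.3258 0.1377] r 0.0400 ang 20.2 Frad -1.64 tan 3.67 z 0.94 w 0.0196
   scene conf 0.59 z 0.0997 miss 0.0020
[[0.03, -0.09]]
```

```bash
python3 -m handwheel '[{"delta_pos":[0.03,-0.09,0],"dr":[0,0,0]},{"delta_pos":[0.01,-0.06,0],"dr":[0,0,0]},{"delta_pos":[0,0,0],"dr":[0,0,0]},{"delta_pos":[0,0,0],"dr":[0,0,0]},{"delta_pos":[0,0,0],"dr":[0,0,0]},{"delta_pos":[0,0,0],"dr":[0,0,0]}]' 1 40 >/dev/null; python3 hub.py; python3 hub.py; python3 - <<'E'
from h import *
shot('scene','s8.png')
a=cv2.imread('pics/s7.png')[160:260,240:340]; b=cv2.imread('pics/s8.png')[160:260,240:340]
cv2.imwrite('pics/m8.png',np.hstack([cv2.resize(i,(390,390),interpolation=2) for i in(a,b)]))
E
```

```text
t 15.65 tcp [0.5638 0.3219 0.1377] r 0.0398 ang 14.4 Frad 2.49 tan 2.02 z -0.20 w 0.0189
   scene conf 0.86 z 0.0992 miss 0.0019
t 15.95 tcp [0.5638 0.3218 0.1377] r 0.0398 ang 14.2 Frad 2.17 tan 0.94 z -0.95 w 0.0192
   scene conf 0.79 z 0.1006 miss 0.0035
```

View pics/m8.png

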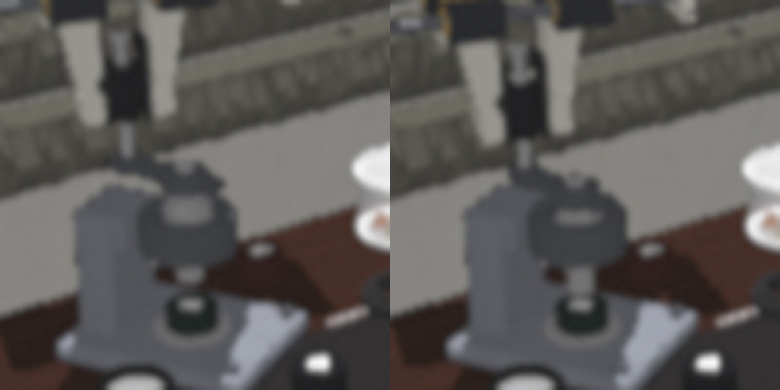

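After the turn, the crank sits lower and the screw protrudes further below the ring. The grip is still held and the press surroundings are untouched, so I hand in.

```bash
python3 -c "
from station import *
s=get_state();print(s['t'],s['gripper_force'],abs(s['qd']).max());print(job_done())"
```

```text
16.3 39.99995827674866 0.0013261822761116491
the job is handed in; nothing more can be done
None
```

I handed the job in at 16.3 s: I turned the crank back about 80–90° until the screw dropped, then forward about one full turn (roughly 368°), and left the grip held still at 40 N; the camera showed the drop and the further descent, but I never measured the final depth closely.

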